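# Set the bench sharpener four clicks on and lock it

### The job

On the bench sharpener, push the dial's red finger post round clockwise (seen from above) by exactly four clicks, never letting it run on into a fifth, and leave it resting in the fourth click; then press the yellow lock button fully down and let it come up again. Do it all by fingertip: do not take the post between the fingers. Leave the loose things standing on and around the sharpener where they are.

Things in the scene. Friction and masses are not known exactly. Their poses are not given: they have to be found in the camera images.
- sharpener: fixed green bench sharpener; housing 240 (x) x 360 (y) x 90 mm high, origin under its centre on the table, -x is its front. Dial on its top at about x -20, y +80 mm, yellow button at x -75, y -85 mm. A grey grinding wheel sticks up to 167 mm above the table at about x -7 to 117, y -105 to -135 mm. All fixed.
- dial_center (a point): on the dial's axis, at the level of the dial's upper face (118 mm above the table). The dial is an aluminium disc of 114 mm diameter with a flat face, on a fixed dark bezel of 136 mm diameter (top 104 mm above the table) with 18 white ticks, one per click; a steel hub cap of 26 mm diameter stands 5 mm above the face. The axis is vertical.
- post_top (a point): centre of the top of the red round finger post on the dial: 14 mm diameter, 32 mm high above the dial's face, top 150 mm above the table, 45 mm from the dial's axis; it turns with the dial. It may start in any direction from the axis.
- dial (a joint): dial angle in rad, 0 at the start, growing clockwise seen from above. One click is 20 degrees (0.349 rad), four are 1.396 rad. A spring ball holds it in each click: about 4 N sideways on the post takes it out, and once past half way it jumps by itself into the next. It stays where it is left.
- lock_top (a point): centre of the top of the round yellow push button, 32 mm diameter, pressed straight down
- lock (a joint): button travel in m: 0 up, 0.006 fully down (about 5 N); a spring lifts it again
- bush: dark steel bush (upright ring), 38 mm outside, 28 mm high, standing on the sharpener's top between dial and button; loose, not to be disturbed
- oil: small white oil bottle, 36 mm diameter, 75 mm high, standing on the sharpener's top beyond the dial; loose, not to be disturbed
- axe_head: loose dark axe head lying on the table, about 120 x 75 x 28 mm; loose, not to be disturbed
- hammer: hammer lying on the table, head to its own +x; loose, not to be disturbed
- handle: turned wooden handle blank standing upright on the table, 34 mm thick, 140 mm high; loose, not to be disturbed
- whetstone: grey whetstone lying on the table, 150 x 50 x 25 mm; loose, not to be disturbed
- tin: open steel cup on the table, 80 mm wide, 50 mm high; loose, not to be disturbed

How it is judged:
By the outcome, as a careful person would: the job done as asked, in the order asked, and still so for the second after the job is handed in, with the robot touching nothing.
It also fails if it takes over 51 s, if anything falls off the work surface, if the arm or the gripper's body presses on something with over 40 N, if the wrist force passes 120 N, or if a joint passes its speed limit or range.

### The arm

A 6-joint arm with a two-finger parallel gripper is mounted at the origin on the work surface. World frame = base frame: x ahead of the robot, y to its left, z up, the work surface at z = 0. Lengths are in m, angles in degrees, forces in N, time in s.
With the tool pointing down it reaches from about 0.4 to 0.825 m from the base axis. Payload 7 kg.
Tool frame: the origin (TCP) lies midway between the tips of the shut fingers; the grasp point (between the pads) lies 19 mm behind it; z points along the fingers, y is the line along which they close (so a half turn about z gives the same grasp; the last joint's range is limited). The gripper opens to 88 mm and grips with 3 to 60 N. Pads are 19 mm wide; open, the fingers measure 130 mm over their backs; the gripper's body (78 mm by 193 mm) begins 47 mm behind the grasp point.
Start: joints at [-60.441, 20.546, 0.682, 0, -70.136, -16.507], TCP at [0.152, -0.658, 0.227] pointing down, gripper open.
Joint ranges: [-176.03, 176.03], [-82.01, 121.73], [-58.28, 71.71], [-173.87, 95.51], [-174.79, -0.11], [-173.66, 173.66]. Speed limits (degrees/s): [136.94, 136.94, 172.46, 180, 180, 180].

### API

Orientations are given as [roll, pitch, yaw] about the fixed x, y, z axes, in that order (R = Rz(yaw) Ry(pitch) Rx(roll)).
In Python, from plant import ctrl gives the robot as it stands.
- The arm moves only by the tool arm_command, never from a script. Its argument "steps" is a list of rows, each an object with "translation": the shift along the tool's x, y, z in mm, a list of three; "rotation": the turn, a rotation vector about the tool's x, y, z in units of 5 degrees (1.0 is 5 degrees), a list of three; "claw": the finger opening in mm, from 0 to 87.6. In form: [{"translation": [x, y, z], "rotation": [rx, ry, rz], "claw": claw}, ...]. A call has 1 to 5 rows; each row is the pose to reach, as a shift and turn from the pose commanded when the call began, along the tool's axes at that moment; what a row does not reach only later rows make up. A row lasts 1/10 s, in which the tool goes at most 50 mm and 8.59 degrees, less where a joint would pass 70% of its speed; a pose out of reach is approached as far as the arm can. A call with a gripper value outside its range is refused whole. The fingers move at their own pace and stop on an object; the grip force is fixed at half the most. Time passes only in rows, so rows that repeat a pose let the fingers close. It gives the time, the measured TCP pose, the force, the opening and the grip force at its end, in the units of the state.
- ctrl.get_obs(): the state, without advancing time (a new reading comes with each control period).
- ctrl.snapshot(name): name is "scene" or "side" or "wrist"; returns (picture, depth): 480x640x3 uint8, red, green, blue; 480x640 float32, m along the optical axis (not along the pixel's ray), 0 where there is no reading.
- ctrl.calibration(name): a dict with "vertical_fov" (degrees; the focal length in pixels is half the picture's height over the tangent of half this angle, whatever the lens; pixels are square), "cx", "cy" (the principal point, pixels), "k1" (the pictures are not rectified: a ray, as slopes to the right and down, at radius r is drawn at 1 + k1 r^2 times it, then the intrinsics apply), "rvec" (rotation vector, rad) and "tvec" (3), from world to camera coordinates, as OpenCV has them; the wrist camera has in their place "hand_eye" (4x4, takes a point from camera to tool coordinates, whose origin is the TCP and whose axes are the flange's). Camera axes: x right, y down, z forward; pixel columns grow to the right and rows downward; lengths in m; the calibration is good to about 2 mm. A picture is of the moment at which its call begins: read the wrist's pose just before it. calibration takes no time and is no camera call.
- ctrl.close_job(): hands the job in; it is judged then, once.
The state is a dict: "clock": time; "joint_pos": joint angles; "qvel": joint speeds; "tau": joint torques, N m; "tool_pos": TCP position; "orientation": TCP orientation; "force": force on the tool from outside, world axes, zero at the start; "moment": the same for the moment, N m; "opening": finger opening in m; "gripper_force": force on a finger pad.
Only numpy, scipy, OpenCV 4.12 (cv2) and the standard library are available. Lean on these libraries where they do the work, as an engineer would, in place of code of your own. Each camera call takes 0.05 s, during which the arm holds its last target. There are 200 camera calls.

## Working session

There is one attempt and no reset: what is moved stays moved. The work goes in short steps, Python scripts to look and compute and a tool call to move; the robot and the scene stay as the last step left them, time stands still between calls to the robot, and variables do not carry over. Pictures are saved under pics/ and viewed, at most 10 in all, crops included, and the job is handed in when it is done.

Besides the shell and the picture viewer there is one more tool, called after ">>>" as name(argument=value, ...) on one line, values as JSON. arm_command: Moves the arm, as the interface text tells. Its arguments: {"type":"object","properties":{"steps":{"type":"array"}},"required":["steps"]}

```bash
mkdir -p pics; ls; cat > h.py <<'E'
import numpy as np, cv2
from scipy.spatial.transform import Rotation as R
from plant import ctrl
def snap(n,save=None):
    o=ctrl.get_obs(); p,d=ctrl.snapshot(n)
    if save: cv2.imwrite(f'pics/{save}.png',cv2.cvtColor(p,cv2.COLOR_RGB2BGR))
    return o,p,d
def cam(n,o=None):
    c=ctrl.calibration(n); f=240/np.tan(np.radians(c['vertical_fov'])/2)
    if 'rvec' in c:
        Rm=cv2.Rodrigues(np.array(c['rvec'],float))[0]; t=np.array(c['tvec'],float).ravel()
        Rw,C=Rm.T,-Rm.T@t
    else:
        H=np.array(c['hand_eye']); Rt=R.from_euler('xyz',o['orientation'],degrees=True).as_matrix()
        Rw=Rt@H[:3,:3]; C=Rt@H[:3,3]+np.array(o['tool_pos'])
    return f,c['cx'],c['cy'],c['k1'],Rw,C
def rays(n,uv,o=None):
    f,cx,cy,k1,Rw,C=cam(n,o); uv=np.atleast_2d(uv).astype(float)
    K=np.array([[f,0,cx],[0,f,cy],[0,0,1]])
    s=cv2.undistortPoints(uv[:,None],K,np.array([k1,0,0,0,0.]))[:,0]
    return C,np.c_[s,np.ones(len(s))]@Rw.T
def onplane(n,uv,z,o=None):
    C,r=rays(n,uv,o); return C+r*((z-C[2])/r[:,2])[:,None]
def deproj(n,uv,d,o=None):
    C,r=rays(n,uv,o); return C+r*np.atleast_1d(d)[:,None]
E
python3 - <<'E'
from h import *
o,p,d=snap('scene','scene0'); snap('side','side0'); print(o)
for n in('scene','side','wrist'): print(n,ctrl.calibration(n))
E
```

```text
pics
{'clock': 0.0, 'joint_pos': array([-6.04413849e+01,  2.05914656e+01,  6.34491948e-01, -2.18771850e-02,
       -7.01356923e+01, -1.65054217e+01]), 'qvel': array([-0.0714936 ,  0.04196936, -0.03178049, -0.02608802, -0.00980299,
        0.04601128]), 'tau': array([ 6.10137395e-04, -5.82725322e+01,  2.93051791e+01,  6.99672371e+00,
        7.16711045e-03, -1.24096709e-04]), 'tool_pos': array([ 0.15231055, -0.65709058,  0.22562227]), 'orientation': array([ 1.79905309e+02, -6.61125671e-03, -1.66954252e+02]), 'force': array([-0.61806831,  0.22029935,  0.19027652]), 'moment': array([ 0.01790966, -0.03217274,  0.00394813]), 'gripper_force': 0.0, 'opening': 0.08757688565238565}
scene {'vertical_fov': 48.05047803250258, 'cx': 316.2135847219944, 'cy': 240.9519619230693, 'k1': -0.035763083852706615, 'rvec': array([ 0.77007061,  2.59615828, -1.05801843]), 'tvec': array([ 0.43939078, -0.10024724,  1.62806619])}
side {'vertical_fov': 53.36686359558853, 'cx': 313.2348382979973, 'cy': 239.78080774000105, 'k1': -0.07284961326226913, 'rvec': array([ 0.47815896, -2.66761402,  1.24971917]), 'tvec': array([0.48455448, 0.22597339, 1.0670117 ])}
wrist {'vertical_fov': 66.34095899787789, 'cx': 320.15102620491274, 'cy': 240.01590668493319, 'k1': -0.057602708042531425, 'hand_eye': array([[ 1.98779641e-03, -9.56531730e-01, -2.91621499e-01,
         7.88405729e-02],
       [ 9.99997878e-01,  1.74386884e-03,  1.09637430e-03,
         3.28483949e-04],
       [-5.40167163e-04, -2.91623059e-01,  9.56533167e-01,
        -1.58067656e-01],
       [ 0.00000000e+00,  0.00000000e+00,  0.00000000e+00,
         1.00000000e+00]])}
```

View pics/scene0.png

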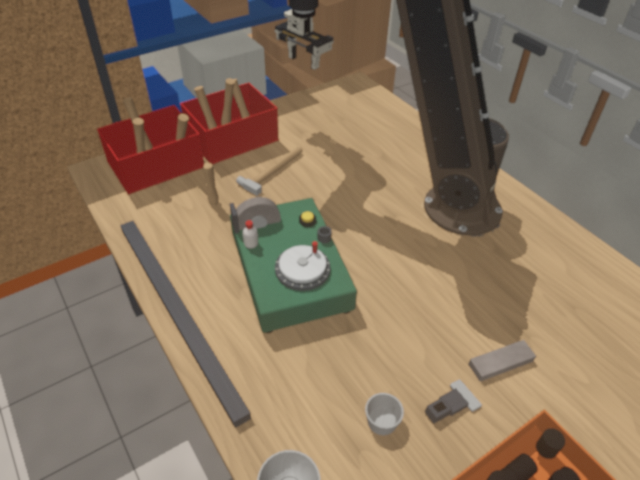

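View pics/side0.png

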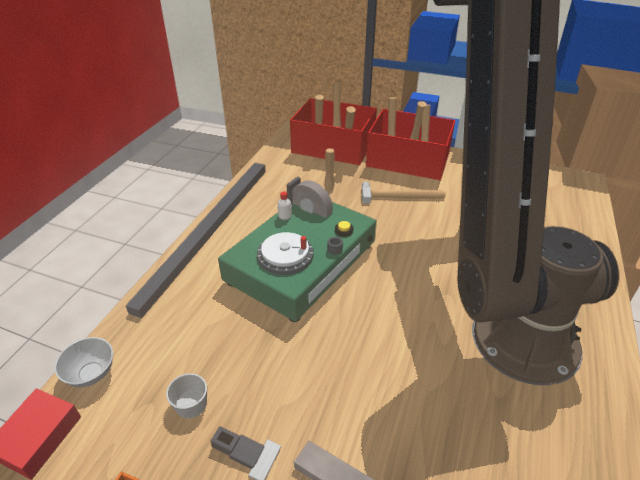

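The scene view shows the dial at about (303,266), the post at (315,245), the button at (307,217), the bush at (325,235) and the oil bottle at (250,235). The side view shows the dial at (285,250), the post at (303,242), the bush at (335,244) and the button at (344,227).

```bash
cat >> h.py <<'E'
def blobs(mask,amin=8):
    n,l,s,c=cv2.connectedComponentsWithStats(mask.astype(np.uint8))
    return [(tuple(np.round(c[i],1)),s[i].tolist(),l==i) for i in range(1,n) if s[i][4]>=amin]
def masks(p):
    h=cv2.cvtColor(p,cv2.COLOR_RGB2HSV).astype(int); H,S,V=h[...,0],h[...,1],h[...,2]
    return dict(red=((H<8)|(H>172))&(S>140)&(V>70), yel=(H>22)&(H<35)&(S>150)&(V>120), white=(S<40)&(V>165))
E
python3 - <<'E'
from h import *
np.set_printoptions(precision=4,suppress=True)
roi=dict(scene=(225,190,360,330),side=(215,180,385,320))
for n in roi:
    o,p,d=snap(n); x0,y0,x1,y1=roi[n]; m=masks(p)
    for k,z in(('red',.15),('yel',.11),('white',.118)):
        mm=np.zeros(d.shape,bool); mm[y0:y1,x0:x1]=m[k][y0:y1,x0:x1]
        for c,s,l in blobs(mm,15):
            v,u=np.nonzero(l); P=deproj(n,np.c_[u,v],d[v,u])
            print(n,k,c,s,'plane',onplane(n,[c],z)[0],'depthmed',np.median(P,0),'zmax',np.percentile(P[:,2],95))
E
```

```text
scene red (np.float64(248.6), np.float64(223.9)) [246, 221, 6, 7, 36] plane [ 0.6419 -0.1371  0.15  ] depthmed [ 0.6471 -0.1253  0.1632] zmax 0.1664100520233682
scene red (np.float64(314.5), np.float64(245.5)) [313, 242, 4, 9, 24] plane [0.5442 0.0144 0.15  ] depthmed [0.5412 0.0092 0.1457] zmax 0.151477768766458
scene white (np.float64(246.6), np.float64(231.7)) [244, 228, 7, 8, 36] plane [ 0.6458 -0.1453  0.118 ] depthmed [ 0.6551 -0.1241  0.1405] zmax 0.14507816718581215
scene white (np.float64(301.3), np.float64(263.0)) [279, 245, 47, 36, 1223] plane [0.5859 0.0208 0.118 ] depthmed [0.5865 0.0217 0.1175] zmax 0.12159359311263349
side red (np.float64(283.1), np.float64(194.8)) [280, 192, 7, 7, 41] plane [ 0.6539 -0.1422  0.15  ] depthmed [ 0.6463 -0.1255  0.1632] zmax 0.16738638713691567
side red (np.float64(302.6), np.float64(241.7)) [301, 236, 5, 13, 50] plane [0.5356 0.0186 0.15  ] depthmed [0.5403 0.0083 0.1413] zmax 0.15159307019500973
side yel (np.float64(343.7), np.float64(225.8)) [338, 222, 12, 9, 87] plane [ 0.4787 -0.12    0.11  ] depthmed [ 0.4777 -0.1174  0.112 ] zmax 0.11508324914034203
side white (np.float64(219.7), np.float64(185.1)) [215, 180, 14, 16, 132] plane [ 0.8626 -0.1686  0.118 ] depthmed [ 1.6212 -1.3112 -0.7502] zmax -0.7404230623289062
side white (np.float64(366.3), np.float64(189.5)) [363, 182, 8, 15, 107] plane [ 0.4666 -0.2879  0.118 ] depthmed [ 0.4983 -0.421   0.0267] zmax 0.03024468154081947
side white (np.float64(283.5), np.float64(202.4)) [278, 199, 12, 8, 71] plane [ 0.6585 -0.152   0.118 ] depthmed [ 0.6446 -0.1223  0.1415] zmax 0.14672828550663758
side white (np.float64(282.9), np.float64(247.7)) [261, 232, 48, 32, 1084] plane [0.5861 0.0201 0.118 ] depthmed [0.5853 0.0227 0.1188] zmax 0.12294721590371274
```

>>> arm_command(steps=[{"translation":[-35,33,0],"rotation":[0,0,-1.2],"claw":0},{"translation":[-71,67,0],"rotation":[0,0,-2.5],"claw":0},{"translation":[-106,100,0],"rotation":[0,0,-3.7],"claw":0},{"translation":[-142,134,0],"rotation":[0,0,-5],"claw":0},{"translation":[-177,167,0],"rotation":[0,0,-6.2],"claw":0}])

```text
clock: 0.7
tool_pos: [0.2877, -0.4531, 0.2265]
orientation: [-180.0, 0.0, -135.7]
force: [1.6, 0.3, 1.0]
opening: 0.0528
gripper_force: 0.0
```

>>> arm_command(steps=[{"translation":[-48,10,0],"rotation":[0,0,-1.2],"claw":0},{"translation":[-95,21,0],"rotation":[0,0,-2.5],"claw":0},{"translation":[-143,31,0],"rotation":[0,0,-3.7],"claw":0},{"translation":[-190,42,0],"rotation":[0,0,-5],"claw":0},{"translation":[-238,52,0],"rotation":[0,0,-6.2],"claw":0}])

```text
clock: 1.2
tool_pos: [0.4226, -0.2502, 0.2269]
orientation: [-180.0, 0.0, -104.7]
force: [1.0, -1.3, -0.2]
opening: 0.0134
gripper_force: 0.0
```

>>> arm_command(steps=[{"translation":[-46,-16,0],"rotation":[0,0,-1.2],"claw":0},{"translation":[-92,-31,0],"rotation":[0,0,-2.5],"claw":0},{"translation":[-139,-47,0],"rotation":[0,0,-3.7],"claw":0},{"translation":[-185,-62,0],"rotation":[0,0,-5],"claw":0},{"translation":[-231,-78,0],"rotation":[0,0,-6.2],"claw":0}])

```text
clock: 1.7
tool_pos: [0.5576, -0.047, 0.2268]
orientation: [-180.0, -0.0, -73.7]
force: [1.5, -0.6, 0.1]
opening: 0.0003
gripper_force: 0.0
```

>>> arm_command(steps=[{"translation":[0,0,0],"rotation":[0,0,0],"claw":0},{"translation":[0,0,0],"rotation":[0,0,0],"claw":0},{"translation":[0,0,0],"rotation":[0,0,0],"claw":0}])

```text
clock: 2.0
tool_pos: [0.5565, -0.0493, 0.2263]
orientation: [180.0, 0.0, -74.0]
force: [-0.1, 0.3, 0.9]
opening: 0.0002
gripper_force: 0.0
```

```bash
python3 - <<'E'
from h import *
o,p,d=snap('wrist','wrist1'); print(o['clock'],o['tool_pos'],o['orientation'],o['force'],o['opening'])
np.savez('w1.npz',p=p,d=d,tp=o['tool_pos'],ori=o['orientation'])
E
```

```text
2.0 [ 0.55645055 -0.04928202  0.22634624] [ 1.79961539e+02  6.36645782e-03 -7.39840147e+01] [-0.13608431  0.25315059  0.85513561] 0.00017170902715656343
```

View pics/wrist1.png

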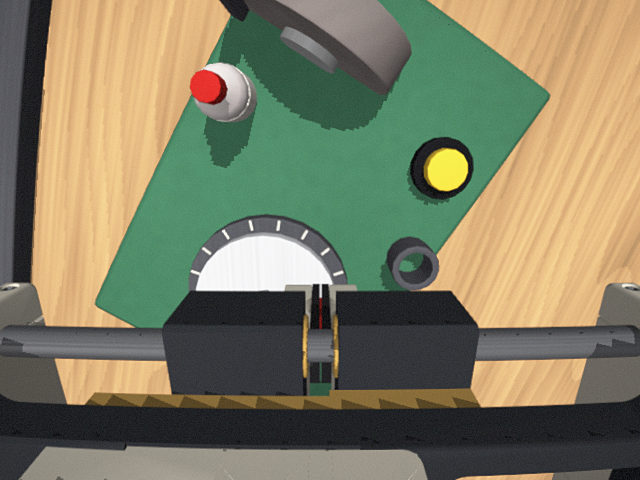

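The wrist view shows the button at (447,169), the bush at (412,263), the oil cap at (208,87) and the dial half hidden by the gripper. I'll back off along tool -x to see the dial and post.

>>> arm_command(steps=[{"translation":[-45,0,0],"rotation":[0,0,0],"claw":0},{"translation":[-90,0,0],"rotation":[0,0,0],"claw":0},{"translation":[-130,0,0],"rotation":[0,0,0],"claw":0},{"translation":[-130,0,0],"rotation":[0,0,0],"claw":0}])

```text
clock: 2.45
tool_pos: [0.52, 0.078, 0.2272]
orientation: [-179.9, 0.0, -73.9]
force: [-0.0, -0.2, -0.1]
opening: -0.0
gripper_force: 0.0
```

```bash
python3 - <<'E'
from h import *
np.set_printoptions(precision=4,suppress=True)
w=np.load('w1.npz'); o1=dict(tool_pos=w['tp'],orientation=w['ori'])
def rep(tag,o,p,d,k,zp):
    for c,s,l in blobs(masks(p)[k],150):
        v,u=np.nonzero(l); P=deproj('wrist',np.c_[u,v],d[v,u],o)
        print(tag,k,c,s,'plane',onplane('wrist',[c],zp,o)[0],'med',np.median(P,0))
rep('w1',o1,w['p'],w['d'],'yel',.112)
# bush: points with z 0.112-0.122 near
def bush(o,p,d):
    v,u=np.mgrid[0:480,0:640]; v=v.ravel();u=u.ravel(); P=deproj('wrist',np.c_[u,v],d[v,u],o)
    s=(abs(P[:,2]-.118)<.005)&(np.hypot(P[:,0]-.478,P[:,1]+.117)>.02)&(u>380)&(u<450)&(v>225)&(v<300)
    Q=P[s].astype(np.float32); (x,y),r=cv2.minEnclosingCircle(Q[:,:2].copy()); print('bush',x,y,r,np.median(Q[:,2]))
bush(o1,w['p'],w['d'])
o,p,d=snap('wrist','wrist2'); print(o['tool_pos'],o['orientation'])
np.savez('w2.npz',p=p,d=d,tp=o['tool_pos'],ori=o['orientation'])
for k,z in(('red',.15),('yel',.112),('white',.118)): rep('w2',o,p,d,k,z)
E
```

```text
w1 yel (np.float64(445.7), np.float64(168.9)) [424, 148, 44, 43, 1488] plane [ 0.4814 -0.1235  0.112 ] med [ 0.4812 -0.1235  0.1116]
bush 0.47818365693092346 -0.045284826308488846 0.01935243420302868 0.11740941
[0.52   0.078  0.2272] [-179.9202    0.0467  -73.8681]
w2 red (np.float64(321.9), np.float64(132.3)) [312, 122, 21, 22, 352] plane [0.5405 0.0045 0.15  ] med [0.5406 0.0044 0.1498]
w2 white (np.float64(255.2), np.float64(126.0)) [172, 35, 167, 176, 19850] plane [0.5864 0.0136 0.118 ] med [0.5863 0.0136 0.118 ]
```

View pics/wrist2.png

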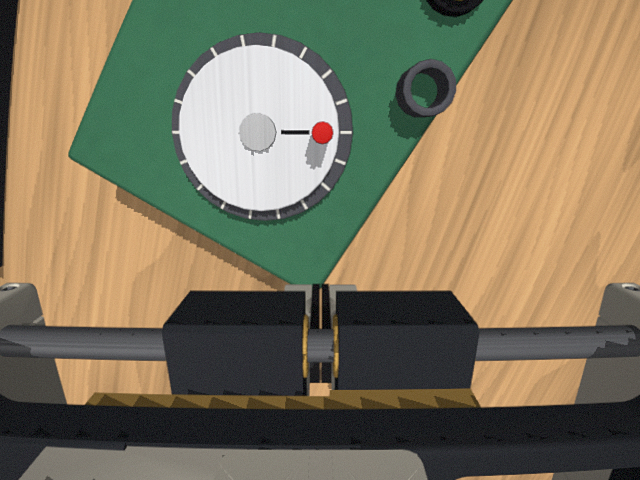

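The wrist view shows the full dial with its hub at (257,132), the post at (322,132) and the bush at (427,88). The post's line points at a tick.

```bash
cat >> h.py <<'E'
def dialfit(n,o,p,roi=None):
    m=masks(p)['white']
    if roi: q=np.zeros_like(m); x0,y0,x1,y1=roi; q[y0:y1,x0:x1]=m[y0:y1,x0:x1]; m=q
    l=max(blobs(m,100),key=lambda b:b[1][4])[2]
    c=max(cv2.findContours(l.astype(np.uint8),cv2.RETR_EXTERNAL,cv2.CHAIN_APPROX_NONE)[0],key=len)
    h=cv2.convexHull(c)[:,0]; P=onplane(n,h,.118,o)
    (x,y),r=cv2.minEnclosingCircle(P[:,:2].astype(np.float32)); return x,y,r
E
python3 - <<'E'
from h import *
np.set_printoptions(precision=4,suppress=True)
w=np.load('w2.npz'); o=dict(tool_pos=w['tp'],orientation=w['ori'])
x,y,r=dialfit('wrist',o,w['p']); print(x,y,r)
print('hub',onplane('wrist',[[257,132]],.123,o))
b=[l for c,s,l in blobs(masks(w['p'])['red'],150)][0]; v,u=np.nonzero(b)
P=deproj('wrist',np.c_[u,v],w['d'][v,u],o); P=P[P[:,2]>.147]
(a,bb),rr=cv2.minEnclosingCircle(P[:,:2].astype(np.float32)); print('post',a,bb,rr)
for q in((a,bb),): print(np.hypot(q[0]-x,q[1]-y),np.degrees(np.arctan2(q[1]-y,q[0]-x)))
# finger extents in tool frame from wrist depth
v,u=np.mgrid[0:480,0:640]; v=v.ravel();u=u.ravel()
P=deproj('wrist',np.c_[u,v],w['d'][v,u],o)
T=(P-o['tool_pos'])@R.from_euler('xyz',o['orientation'],degrees=True).as_matrix()
for z0 in range(-60,12,6):
    s=(T[:,2]*1e3>z0)&(T[:,2]*1e3<z0+6)&(abs(T[:,0])<.03)&(abs(T[:,1])<.06)
    if s.sum()>5: print(z0,s.sum(),(T[s].min(0)*1e3).round(1),(T[s].max(0)*1e3).round(1))
for n,roi in(('scene',(225,240,360,330)),('side',(245,225,325,320))):
    oo,p,d=snap(n,'%s_b'%n); print(n,dialfit(n,oo,p,roi))
E
```

```text
0.5886040925979614 0.013302076607942581 0.06249753758311272
hub [[0.5834 0.0169 0.123 ]]
post 0.540314793586731 0.004875960759818554 0.006431787274777889
0.04901893335520501 -170.10197585542974
-60 29 [ -3.9  -3.9 -60. ] [  3.9   4.2 -58.4]
-54 61 [-11.   -3.9 -52.3] [  0.5   4.2 -48.1]
-48 401 [-11.3  -4.  -47.9] [ 11.3   4.2 -42.6]
-42 151 [  8.5  -4.1 -41.8] [ 11.3   4.4 -36. ]
-36 192 [  8.6  -5.5 -36. ] [ 11.5   5.7 -30. ]
-30 132 [  8.7  -5.5 -30. ] [ 10.7   5.8 -24.1]
-24 240 [  4.4  -5.9 -23.9] [ 11.4   6.2 -18. ]
-18 198 [  3.7  -6.2 -18. ] [ 11.5   6.4 -12. ]
-12 386 [  8.8 -15.9 -12. ] [11.6 16.1 -6. ]
-6 162 [  8.8 -15.6  -6. ] [11.5 16.2 -0.1]
scene (0.5827333331108093, 0.018756186589598656, 0.05813279747962952)
side (0.5839369893074036, 0.015890007838606834, 0.05739881098270416)
```

>>> arm_command(steps=[{"translation":[49,0.5,0],"rotation":[0,0,0],"claw":0},{"translation":[97.5,0.5,0],"rotation":[0,0,0],"claw":0},{"translation":[97.5,0.5,20],"rotation":[0,0,0],"claw":0},{"translation":[97.5,0.5,60],"rotation":[0,0,0],"claw":0},{"translation":[97.5,0.5,98],"rotation":[0,0,0],"claw":0}])

```text
clock: 3.1
tool_pos: [0.5477, -0.0203, 0.1279]
orientation: [-179.9, 0.0, -74.2]
force: [0.7, -0.3, 0.0]
opening: 0.0005
gripper_force: 0.0
```

>>> arm_command(steps=[{"translation":[0,0,0],"rotation":[0,0,0],"claw":0},{"translation":[0,0,0],"rotation":[0,0,0],"claw":0}])

```text
clock: 3.3
tool_pos: [0.5477, -0.0193, 0.1291]
orientation: [179.9, -0.0, -74.0]
force: [1.1, 0.7, 0.8]
opening: 0.0005
gripper_force: 0.0
```

```bash
cat >> h.py <<'E'
DC=np.array([.5835,.0170])
def look():
    o=ctrl.get_obs(); print('t',round(o['clock'],2),'tcp',o['tool_pos'].round(4),'yaw',o['orientation'][2].round(2),'F',o['force'].round(1))
    T=o['tool_pos'][:2]-DC; print(' tcp rel: r',np.hypot(*T).round(4),'ang',(np.degrees(np.arctan2(T[1],T[0]))%360).round(1))
    for n,z in(('scene',(255,215,345,300)),('side',(255,215,330,280))):
        o,p,d=snap(n); x0,y0,x1,y1=z; m=np.zeros(d.shape,bool); m[y0:y1,x0:x1]=masks(p)['red'][y0:y1,x0:x1]
        for c,s,l in blobs(m,6):
            v,u=np.nonzero(l)
            P=deproj(n,np.c_[u,v],d[v,u]); P=P[(P[:,2]>.118)&(P[:,2]<.156)]
            if not len(P): continue
            g=np.median(P,0); C,r=rays(n,[c]); e=r[0][:2]/np.hypot(*r[0][:2])
            q=g[:2]+e*.0055-DC   # visible face -> axis
            print(' ',n,c,s[4],'r',np.hypot(*q).round(4),'angle',(np.degrees(np.arctan2(q[1],q[0]))%360).round(1),'z',g[2].round(3))
E
python3 -c "
from h import *
look()"
```

```text
t 3.3 tcp [ 0.5477 -0.0193  0.1291] yaw -74.03 F [1.1 0.7 0.8]
 tcp rel: r 0.051 ang 225.3
  scene (np.float64(314.3), np.float64(246.6)) 23 r 0.0474 angle 195.6 z 0.141
  side (np.float64(302.7), np.float64(242.0)) 53 r 0.0439 angle 198.6 z 0.14
```

```bash
cat >> h.py <<'E'
TH0=195.6; H=.018
def goal(D):
    a=np.radians(TH0-D); t=np.array([np.sin(a),-np.cos(a)])
    return DC+.045*np.array([np.cos(a),np.sin(a)])-H*t, -74.4-D
def plan(x,y,yaw,Ds):
    c,s=np.cos(np.radians(yaw)),np.sin(np.radians(yaw))
    for D in Ds:
        g,gy=goal(D); d=(g-[x,y])*1e3
        print(D,'trans',(d@[c,s]).round(1),(d@[s,-c]).round(1),'rz',((yaw-gy)/5).round(2))
E
python3 -c "
from h import *
plan(.5473,-.0188,-74.0,[-4,0,4,8.5,13,17])
for D in(17,37,57):
  g,y=goal(D); print('next',D,g,y); plan(*g,y,np.arange(D+4,D+21,4))
g,y=goal(77);print(g,y)"
```

```text
Traceback (most recent call last):
  File "h.py", line 60, in plan
    print(D,'trans',(d@[c,s]).round(1),(d@[s,-c]).round(1),'rz',((yaw-gy)/5).round(2))
                                                                ^^^^^^^^^^^^^^^^^^
AttributeError: 'float' object has no attribute 'round'
```

```bash
sed -i 's/((yaw-gy)\/5).round(2)/round(float(yaw-gy)\/5,2)/' h.py
python3 -c "
from h import *
plan(.5473,-.0188,-74.0,[-4,0,4,8.5,13,17])
for D in(17,37,57):
  g,y=goal(D); print('next',D,g,y); plan(*g,y,np.arange(D+4,D+21,4))
g,y=goal(77);print(g,y)"
```

```text
-4 trans -3.6 -0.9 rz -0.72
0 trans -6.7 0.5 rz 0.08
4 trans -9.9 1.6 rz 0.88
8.5 trans -13.6 2.6 rz 1.78
13 trans -17.4 3.3 rz 2.68
17 trans -20.7 3.7 rz 3.48
next 17 [5.38073654e-01 1.04821201e-04] -91.4
21 trans -3.2 1.1 rz 0.8
25 trans -6.4 2.1 rz 1.6
29 trans -9.7 2.8 rz 2.4
33 trans -13.1 3.2 rz 3.2
37 trans -16.5 3.4 rz 4.0
next 37 [0.53503471 0.01666045] -111.4
41 trans -3.2 1.1 rz 0.8
45 trans -6.4 2.1 rz 1.6
49 trans -9.7 2.8 rz 2.4
53 trans -13.1 3.2 rz 3.2
57 trans -16.5 3.4 rz 4.0
next 57 [0.53784139 0.03325703] -131.4
61 trans -3.2 1.1 rz 0.8
65 trans -6.4 2.1 rz 1.6
69 trans -9.7 2.8 rz 2.4
73 trans -13.1 3.2 rz 3.2
77 trans -16.5 3.4 rz 4.0
[0.54615517 0.04789278] -151.4
```

>>> arm_command(steps=[{"translation":[-6.5,0.5,0],"rotation":[0,0,0],"claw":0},{"translation":[-10,1.5,0],"rotation":[0,0,0.9],"claw":0},{"translation":[-13.5,2.5,0],"rotation":[0,0,1.8],"claw":0},{"translation":[-17.5,3.5,0],"rotation":[0,0,2.7],"claw":0},{"translation":[-20.5,3.5,0],"rotation":[0,0,3.5],"claw":0}])

```text
clock: 3.9
tool_pos: [0.5389, 0.0015, 0.1301]
orientation: [-179.9, 0.0, -91.6]
force: [0.3, -0.4, -1.1]
opening: 0.0003
gripper_force: 0.0
```

>>> arm_command(steps=[{"translation":[0,0,0],"rotation":[0,0,0],"claw":0},{"translation":[0,0,0],"rotation":[0,0,0],"claw":0}])

```text
clock: 4.1
tool_pos: [0.5389, 0.0014, 0.1296]
orientation: [-179.9, 0.0, -91.3]
force: [0.1, -0.6, 0.2]
opening: 0.0006
gripper_force: 0.0
```

```bash
python3 -c "
from h import *
look()"
```

```text
t 4.1 tcp [0.5389 0.0014 0.1296] yaw -91.29 F [ 0.1 -0.6  0.2]
 tcp rel: r 0.0472 ang 199.3
  scene (np.float64(318.3), np.float64(249.7)) 27 r 0.0467 angle 175.7 z 0.142
  side (np.float64(301.1), np.float64(246.2)) 57 r 0.0441 angle 177.5 z 0.139
```

One click is done. Next is the second.

>>> arm_command(steps=[{"translation":[-3,1,0],"rotation":[0,0,0.8],"claw":0},{"translation":[-6.5,2,0],"rotation":[0,0,1.6],"claw":0},{"translation":[-9.5,3,0],"rotation":[0,0,2.4],"claw":0},{"translation":[-13,3,0],"rotation":[0,0,3.2],"claw":0},{"translation":[-16.5,3.5,0],"rotation":[0,0,4],"claw":0}])

```text
clock: 4.7
tool_pos: [0.5355, 0.0172, 0.1287]
orientation: [-180.0, -0.0, -111.6]
force: [0.7, 0.2, -0.8]
opening: 0.0005
gripper_force: 0.1
```

>>> arm_command(steps=[{"translation":[0,0,0],"rotation":[0,0,0],"claw":0},{"translation":[0,0,0],"rotation":[0,0,0],"claw":0}])

```text
clock: 4.9
tool_pos: [0.5355, 0.0175, 0.1287]
orientation: [-180.0, 0.0, -111.3]
force: [0.6, -0.2, 0.2]
opening: 0.0006
gripper_force: 0.0
```

```bash
python3 -c "
from h import *
look()"
```

```text
t 4.9 tcp [0.5355 0.0175 0.1287] yaw -111.28 F [ 0.6 -0.2  0.2]
 tcp rel: r 0.048 ang 179.4
  scene (np.float64(320.6), np.float64(254.6)) 21 r 0.0477 angle 156.0 z 0.143
  side (np.float64(297.3), np.float64(249.7)) 55 r 0.044 angle 157.5 z 0.142
```

Two clicks are done.

>>> arm_command(steps=[{"translation":[-3,1,0],"rotation":[0,0,0.8],"claw":0},{"translation":[-6.5,2,0],"rotation":[0,0,1.6],"claw":0},{"translation":[-9.5,3,0],"rotation":[0,0,2.4],"claw":0},{"translation":[-13,3,0],"rotation":[0,0,3.2],"claw":0},{"translation":[-16.5,3.5,0],"rotation":[0,0,4],"claw":0}])

```text
clock: 5.5
tool_pos: [0.5381, 0.0335, 0.1286]
orientation: [-180.0, -0.0, -131.6]
force: [0.3, -1.1, 0.7]
opening: 0.0002
gripper_force: 0.2
```

>>> arm_command(steps=[{"translation":[0,0,0],"rotation":[0,0,0],"claw":0},{"translation":[0,0,0],"rotation":[0,0,0],"claw":0}])

```text
clock: 5.7
tool_pos: [0.5382, 0.034, 0.1285]
orientation: [180.0, 0.0, -131.3]
force: [-0.3, 0.2, 0.5]
opening: 0.0006
gripper_force: 0.0
```

```bash
python3 -c "
from h import *
look()"
```

```text
t 5.7 tcp [0.5382 0.034  0.1285] yaw -131.29 F [-0.3  0.2  0.5]
 tcp rel: r 0.0484 ang 159.4
  scene (np.float64(320.6), np.float64(259.6)) 20 r 0.0468 angle 137.8 z 0.14
  side (np.float64(291.5), np.float64(252.4)) 50 r 0.0429 angle 136.7 z 0.141
```

Three clicks are done. I'll push the fourth a little more gently.

>>> arm_command(steps=[{"translation":[-3,1,0],"rotation":[0,0,0.8],"claw":0},{"translation":[-6.5,2,0],"rotation":[0,0,1.6],"claw":0},{"translation":[-9.5,3,0],"rotation":[0,0,2.4],"claw":0},{"translation":[-12,3,0],"rotation":[0,0,3],"claw":0},{"translation":[-14.5,3.5,0],"rotation":[0,0,3.5],"claw":0}])

```text
clock: 6.3
tool_pos: [0.5445, 0.0464, 0.1285]
orientation: [-180.0, -0.1, -149.0]
force: [-0.3, -3.4, 1.0]
opening: 0.0004
gripper_force: 1.0
```

>>> arm_command(steps=[{"translation":[0,0,0],"rotation":[0,0,0],"claw":0},{"translation":[0,0,0],"rotation":[0,0,0],"claw":0}])

```text
clock: 6.5
tool_pos: [0.5452, 0.0473, 0.1286]
orientation: [180.0, 0.0, -148.8]
force: [1.0, 0.0, -0.7]
opening: 0.0003
gripper_force: 0.0
```

```bash
python3 -c "
from h import *
look()"
```

```text
t 6.5 tcp [0.5452 0.0473 0.1286] yaw -148.83 F [ 1.   0.  -0.7]
 tcp rel: r 0.0489 ang 141.6
  scene (np.float64(318.8), np.float64(263.2)) 24 r 0.046 angle 121.0 z 0.143
```

>>> arm_command(steps=[{"translation":[8,0,0],"rotation":[0,0,0],"claw":0},{"translation":[15,0,0],"rotation":[0,0,0],"claw":0},{"translation":[15,0,-40],"rotation":[0,0,0],"claw":0},{"translation":[15,0,-85],"rotation":[0,0,0],"claw":0},{"translation":[15,0,-98],"rotation":[0,0,0],"claw":0}])

```text
clock: 7.1
tool_pos: [0.5338, 0.0396, 0.2315]
orientation: [-179.9, 0.4, -148.9]
force: [0.6, 0.6, 0.5]
opening: 0.0005
gripper_force: 0.0
```

>>> arm_command(steps=[{"translation":[-42,-12,0],"rotation":[0,0,0],"claw":0},{"translation":[-84,-24,0],"rotation":[0,0,0],"claw":0},{"translation":[-126,-36,0],"rotation":[0,0,0],"claw":0},{"translation":[-163,-46,0],"rotation":[0,0,0],"claw":0},{"translation":[-163,-46,0],"rotation":[0,0,0],"claw":0}])

```text
clock: 7.6
tool_pos: [0.6982, 0.0849, 0.2237]
orientation: [180.0, -0.1, -148.9]
force: [-0.1, -1.0, -1.4]
opening: 0.0004
gripper_force: 0.0
```

```bash
python3 - <<'E'
from h import *
look()
o,p,d=snap('wrist','wrist3')
for c,s,l in blobs(masks(p)['red'],150):
    v,u=np.nonzero(l); P=deproj('wrist',np.c_[u,v],d[v,u],o); q=np.median(P,0); e=q[:2]-DC
    print(c,s,q,np.hypot(*e),np.degrees(np.arctan2(e[1],e[0])))
E
```

```text
t 7.6 tcp [0.6982 0.0849 0.2237] yaw -148.94 F [-0.1 -1.  -1.4]
 tcp rel: r 0.1333 ang 30.6
  scene (np.float64(318.2), np.float64(263.4)) 14 r 0.0455 angle 118.2 z 0.145
  side (np.float64(284.5), np.float64(253.2)) 44 r 0.0433 angle 114.5 z 0.143
(np.float64(42.3), np.float64(8.9)) [18, 0, 46, 22, 742] [ 0.65051781 -0.12264487  0.16349595] 0.154893761503597 -64.36290440704664
(np.float64(392.6), np.float64(49.4)) [378, 34, 30, 32, 639] [0.56683664 0.05674909 0.14923412] 0.04310055518985981 112.7441005921839
(np.float64(539.5), np.float64(476.2)) [525, 473, 29, 7, 172] [0.84501044 0.51111077 0.03693946] 0.5590466584153589 62.10975921156573
```

View pics/wrist3.png

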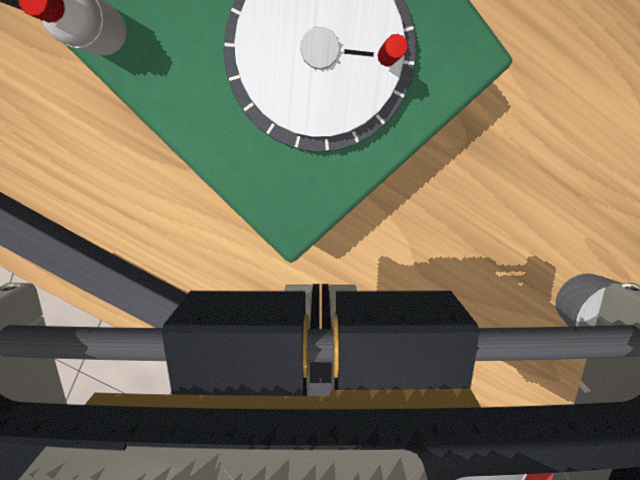

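The wrist view shows the post at (393,49), its line on a tick and the spring settled. The three angle readings average about 115.3°, so the dial has turned 80°, which is four clicks. Now the button.

>>> arm_command(steps=[{"translation":[47,-11,0],"rotation":[0,0,1.6],"claw":0},{"translation":[94,-21,0],"rotation":[0,0,3.2],"claw":0},{"translation":[140,-32,0],"rotation":[0,0,4.8],"claw":0},{"translation":[187,-42,0],"rotation":[0,0,6.4],"claw":0},{"translation":[234,-53,0],"rotation":[0,0,8],"claw":0}])

```text
clock: 8.25
tool_pos: [0.5197, -0.0831, 0.2273]
orientation: [180.0, 0.1, 170.8]
force: [0.4, -1.4, -0.1]
opening: 0.0008
gripper_force: 0.0
```

>>> arm_command(steps=[{"translation":[18,-24,0],"rotation":[0,0,0.8],"claw":0},{"translation":[36,-48,0],"rotation":[0,0,1.7],"claw":0},{"translation":[36,-48,0],"rotation":[0,0,1.7],"claw":0},{"translation":[36,-48,0],"rotation":[0,0,1.7],"claw":0}])

```text
clock: 8.65
tool_pos: [0.4785, -0.1242, 0.2277]
orientation: [179.9, 0.1, 162.5]
force: [0.4, 0.4, 1.1]
opening: 0.0003
gripper_force: 0.0
```

```bash
python3 - <<'E'
from h import *
np.set_printoptions(precision=4,suppress=True)
w=np.load('w1.npz'); o=dict(tool_pos=w['tp'],orientation=w['ori'])
v,u=np.mgrid[120:220,390:500]; v=v.ravel();u=u.ravel(); P=deproj('wrist',np.c_[u,v],w['d'][v,u],o)
r=np.hypot(P[:,0]-.4812,P[:,1]+.1235)*1e3
for a in range(0,34,3):
    s=(r>=a)&(r<a+3); print(a,s.sum(),np.percentile(P[s,2],[5,50,95]))
o=ctrl.get_obs(); print(o['clock'],o['tool_pos'],o['orientation'],o['joint_pos'],o['force'])
yaw=np.radians(o['orientation'][2]); d=(np.array([.4812,-.1235])-o['tool_pos'][:2])*1e3
print(d@[np.cos(yaw),np.sin(yaw)],d@[np.sin(yaw),-np.cos(yaw)])
for n,roi in(('scene',(290,205,325,230)),('side',(325,212,365,240))):
    _,p,dd=snap(n); x0,y0,x1,y1=roi; m=np.zeros(dd.shape,bool); m[y0:y1,x0:x1]=masks(p)['yel'][y0:y1,x0:x1]
    for c,s,l in blobs(m,10): print(n,c,s,onplane(n,[c],.111))
E
```

```text
0 52 [0.1104 0.112  0.1135]
3 148 [0.1109 0.112  0.1131]
6 258 [0.1107 0.1119 0.1131]
9 366 [0.1107 0.1119 0.1132]
12 588 [0.1017 0.1109 0.1127]
15 443 [0.1009 0.1024 0.112 ]
18 504 [0.1007 0.102  0.1032]
21 901 [0.0893 0.1008 0.1028]
24 532 [0.0889 0.0902 0.102 ]
27 653 [0.0888 0.0901 0.0912]
30 914 [0.0889 0.0901 0.0912]
33 1019 [0.0889 0.09   0.0912]
8.65 [ 0.4785 -0.1242  0.2277] [179.9387   0.1332 162.5381] [   8.2797    3.1931  -21.5145    0.0028  -65.1459 -115.7427] [0.3581 0.4016 1.105 ]
-2.3520498269778116 1.4764640202653359
side (np.float64(343.6), np.float64(225.6)) [338, 221, 12, 10, 89] [[ 0.4788 -0.1194  0.111 ]]
```

>>> arm_command(steps=[{"translation":[-1.5,1,40],"rotation":[0,0,0],"claw":0},{"translation":[-1.5,1,80],"rotation":[0,0,0],"claw":0},{"translation":[-1.5,1,105],"rotation":[0,0,0],"claw":0},{"translation":[-1.5,1,110],"rotation":[0,0,0],"claw":0},{"translation":[-1.5,1,110],"rotation":[0,0,0],"claw":0}])

```text
clock: 9.25
tool_pos: [0.4814, -0.1229, 0.1162]
orientation: [-179.9, -0.1, 162.6]
force: [0.4, 0.1, 0.4]
opening: 0.0005
gripper_force: 0.0
```

>>> arm_command(steps=[{"translation":[0,0,2],"rotation":[0,0,0],"claw":0},{"translation":[0,0,4],"rotation":[0,0,0],"claw":0},{"translation":[0,0,6],"rotation":[0,0,0],"claw":0},{"translation":[0,0,8],"rotation":[0,0,0],"claw":0},{"translation":[0,0,8],"rotation":[0,0,0],"claw":0}])

```text
clock: 9.75
tool_pos: [0.4821, -0.1231, 0.1091]
orientation: [180.0, 0.1, 162.6]
force: [1.2, 0.1, 3.8]
opening: 0.0004
gripper_force: 1.6
```

>>> arm_command(steps=[{"translation":[0,0,1],"rotation":[0,0,0],"claw":0},{"translation":[0,0,2],"rotation":[0,0,0],"claw":0},{"translation":[0,0,2],"rotation":[0,0,0],"claw":0}])

```text
clock: 10.05
tool_pos: [0.482, -0.1231, 0.1069]
orientation: [180.0, 0.1, 162.6]
force: [2.3, 1.7, 4.6]
opening: 0.0005
gripper_force: 2.2
```

>>> arm_command(steps=[{"translation":[0,0,1],"rotation":[0,0,0],"claw":0},{"translation":[0,0,2],"rotation":[0,0,0],"claw":0},{"translation":[0,0,2],"rotation":[0,0,0],"claw":0}])

```text
clock: 10.35
tool_pos: [0.4822, -0.1231, 0.1061]
orientation: [180.0, 0.1, 162.6]
force: [-1.2, 4.1, 17.6]
opening: 0.0002
gripper_force: 8.5
```

At 17.6 N and z 0.106 the button is on its stop. I'll release and lift.

>>> arm_command(steps=[{"translation":[0,0,0],"rotation":[0,0,0],"claw":0},{"translation":[0,0,-5],"rotation":[0,0,0],"claw":0},{"translation":[0,0,-15],"rotation":[0,0,0],"claw":0},{"translation":[0,0,-55],"rotation":[0,0,0],"claw":0},{"translation":[0,0,-100],"rotation":[0,0,0],"claw":0}])

```text
clock: 10.85
tool_pos: [0.4787, -0.1235, 0.204]
orientation: [-179.9, -0.3, 162.5]
force: [2.0, -0.1, 1.3]
opening: 0.0005
gripper_force: 0.0
```

>>> arm_command(steps=[{"translation":[-45,0,0],"rotation":[0,0,0],"claw":0},{"translation":[-90,0,0],"rotation":[0,0,0],"claw":0},{"translation":[-135,0,0],"rotation":[0,0,0],"claw":0},{"translation":[-135,0,0],"rotation":[0,0,0],"claw":0},{"translation":[-135,0,0],"rotation":[0,0,0],"claw":0}])

```text
clock: 11.35
tool_pos: [0.6091, -0.1641, 0.2026]
orientation: [-179.9, -0.3, 162.5]
force: [-0.4, -0.1, -0.8]
opening: 0.0006
gripper_force: 0.0
```

```bash
python3 - <<'E'
from h import *
look()
o,p,d=snap('wrist','wrist4')
for k in('red','yel'):
  for c,s,l in blobs(masks(p)[k],150):
    v,u=np.nonzero(l); P=deproj('wrist',np.c_[u,v],d[v,u],o); print(k,c,np.median(P,0).round(4))
v,u=np.mgrid[0:480,0:640]; v=v.ravel();u=u.ravel(); P=deproj('wrist',np.c_[u,v],d[v,u],o)
s=(abs(P[:,2]-.118)<.005)&(np.hypot(P[:,0]-.478,P[:,1]+.045)<.03)
if s.sum()>20: print('bush',cv2.minEnclosingCircle(P[s][:,:2].astype(np.float32)))
E
```

```text
t 11.35 tcp [ 0.6091 -0.1641  0.2026] yaw 162.48 F [-0.4 -0.1 -0.8]
 tcp rel: r 0.1829 ang 278.1
  scene (np.float64(318.2), np.float64(264.4)) 15 r 0.0459 angle 118.0 z 0.141
  side (np.float64(284.8), np.float64(253.7)) 50 r 0.0436 angle 115.2 z 0.14
red (np.float64(629.0), np.float64(86.2)) [0.5627 0.0512 0.1295]
yel (np.float64(319.3), np.float64(36.8)) [ 0.4802 -0.1235  0.1117]
bush ((0.48221683502197266, -0.04658681899309158), 0.017842454835772514)
```

View pics/wrist4.png

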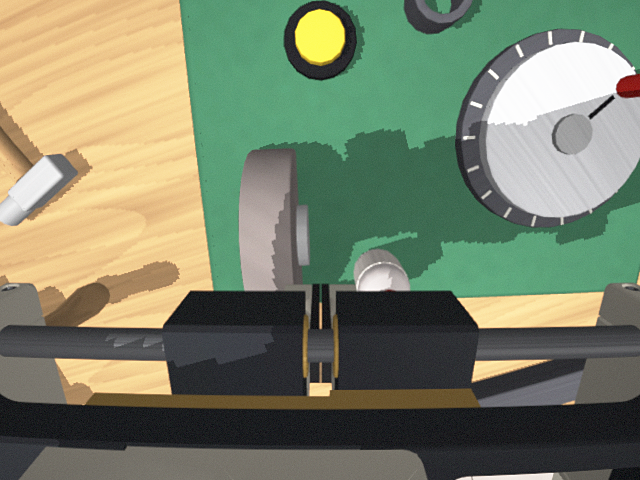

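The wrist view shows the button up at (319,37), top z 0.112, and the dial still at four clicks. The bush and oil bottle are where they were, and the gripper is clear. I'll hand the job in.

```bash
python3 -c "
from plant import ctrl
print(ctrl.close_job())"
```

```text
the job is handed in; nothing more can be done
None
```

I pushed the dial exactly four clicks clockwise by fingertip and it rests in the fourth; I then pressed the yellow button to its stop and it came back up, the bush and oil bottle look undisturbed, and the job was handed in at about 11.5 s.

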